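# Clamp a plaster test tile with a tab-lock knob

## Task

Lay the plaster test tile flat on the bed of the small bench clamp, lengthwise between the sprung jaw pad and the end stop. Then pinch the two release tabs of the knob, turn it clockwise until the tile is held firmly, at about 20 N, and let go so that both tabs spring out and lock it there. Go by feel and stay well under 35 N, where the soft plaster chips.

Things in the scene. Friction and masses are not known exactly. Their poses are not given: they have to be found in the camera images.
- tile: off-white plaster test tile with a small dimple in its top, 39 x 48 x 17 mm (x, y, z), loose on the table to the right of the clamp (smaller y). Origin: centre of its underside; z up. Its long side (y) goes along the clamp's y, either way round.
- clamp: bench clamp screwed down: aluminium base plate 100 mm (x) x 245 mm (y, from -100 to +145 mm) x 16 mm. Origin: in the plate's underside, below the front face of the jaw pad when the knob is at 0; z up, y points from the end stop to the knob, whose axis is at x = 0, y = 95 mm. Turning the knob clockwise pushes the jaw pad towards -y.
- bed_spot (a point): point on the bed, a 3 mm wooden board (clamp x 0, y -26.5, z 19 mm), where the middle of the tile's underside goes: The dark steel end stop (50 mm wide, top at z = 40 mm) has its face somewhere between clamp y = -53 and -59 mm, set anew each time, not measured: the tile has 5 to 11 mm slack. Well placed: x within 12 mm, y -20 to -42 mm, within 0.2 rad.
- jaw_home (a point): fixed point at the middle of the jaw pad's face as it stands at knob 0 (clamp x 0, y 0, z 29.5 mm). The steel pad, 36 mm wide, top at z = 39 mm, sits on springs 13 mm in front of its carriage. The knob moves the carriage 14 mm per rad; once the tile is caught the pad sinks towards the carriage 1 mm per 2.8 N, so at 20 N that 13 mm gap has closed by 7 mm.
- knob_grip (a point): point on the knob's vertical axis at the middle height to pinch, 60 mm above the clamp's underside; its x axis turns with the knob and runs through both tabs. The black hub between the tabs is 34 mm thick and ends at 77 mm, its small steel cap at 79 mm.
- notch_ring (a point): centre of the top of the dark notched ring under the knob (84 mm wide, top 36 mm above the clamp's underside, turret below it 92 mm). The knob locks every 0.26 rad (0, 0.26 .. 1.30; play about 0.02, 0.04 under load). Let go between notches under load, it turns back until the tabs drop into the next lower notch (up to 10 N looser). A final 8 to 30 N is good.
- knob (a joint): turn of the knob, rad: 0 at the start (tabs along the clamp's x), grows clockwise seen from above, which tightens; stop at 1.36. Torque while tightening: 0.014 Nm per N of clamping force plus under 0.01 Nm friction, plus 0.03 Nm per rad/s. So feel for some 20 to 25 N (about 0.30 to 0.37 Nm), or 1.3 rad, before letting go.
- tab_a (a joint): how far the grey release tab on the +x side (at knob 0) is pressed in, m: 0 out, 0.0065 fully in; over 0.0045 on both frees the knob. Tabs: upright plates 24 mm wide, 5 mm thick, from 42 to 78 mm above the clamp's underside; outer faces 66 mm apart when out, 53 mm when fully in. Each takes 7 N to start, 11 N fully in.
- tab_b (a joint): the same for the tab on the opposite side. Should the tabs hang half out on the edge of a notch after letting go, pinch again, turn back about 0.08 rad and let go again.
Not all that is in view belongs to the job. Of the things shaped like the tile, the white one is meant.

How it is judged:
By the outcome, as a careful person would: the job done as asked, in the order asked, and still so for the second after the job is handed in, with the robot touching nothing.
It also fails if it takes over 64 s, if anything falls off the work surface, if the arm or the gripper's body presses on something with over 40 N, if the wrist force passes 120 N, or if a joint passes its speed limit or range.

## Robot

A 7-joint arm with a two-finger parallel gripper is mounted at the origin on a cart in front of the work surface, level with it; the furniture and walls round the work are solid. World frame = base frame: x ahead of the robot, y to its left, z up, the work surface at z = 0. Lengths are in mm, angles in rad, forces in N, time in s.
With the tool pointing down it reaches from about 425 to 825 mm from the base axis. Payload 3.6 kg.
Tool frame: the origin (TCP) lies at the very end of the fingers, on their centre line; the grasp point (between the pads) lies 19 mm behind it (r.grip_point_offset is the z of the grasp point in the tool frame, in mm); z points along the fingers, y is the line along which they close (so a half turn about z gives the same grasp; the last joint's range is limited). The gripper opens to 85 mm and grips with 20 to 120 N. Pads are 22 mm wide; open, the fingers measure 114 mm over their backs; the gripper's body (76 mm by 85 mm) begins 54 mm behind the grasp point. The pads swing forward as they close: fully open they stand 13 mm farther back than shut.
Start: joints at [1.236, 0.615, -0.013, 1.423, 0.008, 1.103, -0.04], TCP at [197.557, -619.221, 231.297] pointing down, gripper open.
Joint ranges: [-3.12, 3.12], [-0.3, 2.06], [-1.34, 1.32], [0.26, 2.42], [-1.36, 4.5], [0.01, 1.98], [-2.84, 2.84]. Speed limits (rad/s): [2.79, 2.79, 3.14, 3.14, 3.14, 3.14, 3.14].

## Interface

Orientations are given as a unit quaternion [x, y, z, w].
In Python, from plant import r gives the robot as it stands.
- The arm moves only by the tool apply_moves, never from a script. Its argument "rows" is a list that holds one entry, the list of rows, each a list of 4 numbers: the shift along the tool's x, y, z in m, then the turn about the tool's z in rad. A call has 1 to 10 rows; each row shifts and turns the commanded pose from where the row before left it, along the tool's axes as they then stand; what a row does not reach is not made up. A row lasts 1/10 s, in which the tool goes at most 50 mm and 8.59 degrees, less where a joint would pass 70% of its speed; a pose out of reach is approached as far as the arm can. A call with a gripper value outside its range is refused whole. "claw" is the gripper's target within -1 to 1 (shut at 1, half-way at 0, fully open at -1), set as the call begins (left out, the last holds). The fingers move at their own pace and stop on an object; "force" is the grip in N (left out, the last holds). Time passes only in rows, so rows that do not move let the fingers close. It gives the time, the measured TCP pose, the force, the opening and the grip force at its end, in the units of the state.
- r.state(): the state, without advancing time (a new reading comes with each control period).
- r.capture(name): name is "side" or "top"; returns the picture (420x560x3 uint8, red, green, blue); there is no depth.
- r.camera_model(name): a dict with "fx", "fy", "cx", "cy" (pixels), "eye" and "attitude" of the camera in the world. Camera axes: x right, y up, looking along -z (the intrinsics and any distortion apply to the point x, -y, -z); pixel columns grow to the right and rows downward; lengths in mm; the calibration is good to about 2 mm. A picture is of the moment at which its call begins. camera_model takes no time and is no camera call.
- r.finish_job(): hands the job in; it is judged then, once.
The state is a dict: "time": time; "joint_positions": joint angles; "qvel": joint speeds; "effort": joint torques, N m; "eef_pos": TCP position; "ee_rot": TCP orientation; "contact_force": force on the tool from outside, world axes, zero at the start; "moment": the same for the moment, N m; "gripper_width": finger opening in mm; "gripper_force": force on a finger pad.
Only numpy, scipy, OpenCV 4.12 (cv2) and the standard library are available. Lean on these libraries where they do the work, as an engineer would, in place of code of your own. Each camera call takes 0.05 s, during which the arm holds its last target. There are 200 camera calls.

## Working session

There is one attempt and no reset: what is moved stays moved. The work goes in short steps, Python scripts to look and compute and a tool call to move; the robot and the scene stay as the last step left them, time stands still between calls to the robot, and variables do not carry over. Pictures are saved under pics/ and viewed, at most 10 in all, crops included, and the job is handed in when it is done.

Besides the shell and the picture viewer there is one more tool, called after ">>>" as name(argument=value, ...) on one line, values as JSON. apply_moves: Moves the arm, as the interface text tells. Its arguments: {"type":"object","properties":{"rows":{"type":"array"},"claw":{"type":"number"},"force":{"type":"number"}},"required":["rows"]}

```bash
mkdir -p pics; python3 - <<'E'
from plant import r
import cv2
for n in("top","side"):
    cv2.imwrite(f"pics/{n}0.png",r.capture(n)[:,:,::-1]); print(r.camera_model(n))
s=r.state();print(s, r.grip_point_offset)
E
```

```text
{'fx': 386.21278544796405, 'fy': 386.21278544796405, 'cx': 286.1224443208138, 'cy': 213.17306318772933, 'eye': array([375.10572744, 135.23357251, 898.82888366]), 'attitude': array([ 0.06655431, -0.06863025, -0.70359941,  0.70413655])}
{'fx': 392.6684172673963, 'fy': 392.6684172673963, 'cx': 284.9354575200982, 'cy': 207.31805393934926, 'eye': array([ 563.7505588 , -280.90983997,  804.17171566]), 'attitude': array([0.26632582, 0.01277072, 0.05684309, 0.96212074])}
{'time': 0.1, 'joint_positions': array([ 1.23546784,  0.61583864, -0.01263034,  1.42471777,  0.00808626,
        1.10337971, -0.04041727]), 'qvel': array([ 0.00074718, -0.00112848,  0.00030361, -0.00359299,  0.00057031,
       -0.00015877, -0.00114764]), 'effort': array([ 1.26639097e-03, -4.70383072e+01,  2.60241805e-01, -1.71571344e+01,
        1.00766061e-02,  5.82086766e-03,  8.75404538e-06]), 'eef_pos': array([ 197.38145361, -618.60270324,  230.25036556]), 'ee_rot': array([ 9.88097054e-01,  1.53827489e-01, -1.80136750e-04, -1.13273379e-03]), 'contact_force': array([ 1.075319  , -0.65929534, -0.46877581]), 'moment': array([-0.05166832,  0.02709811,  0.00213754]), 'gripper_force': 0.0, 'gripper_width': 85.25497436668033} -18.700000000000003
```

View pics/top0.png

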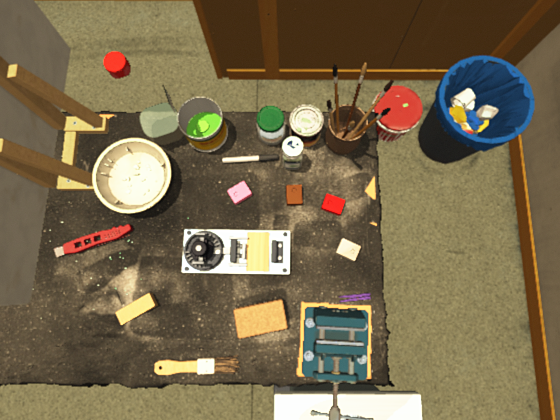

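View pics/side0.png

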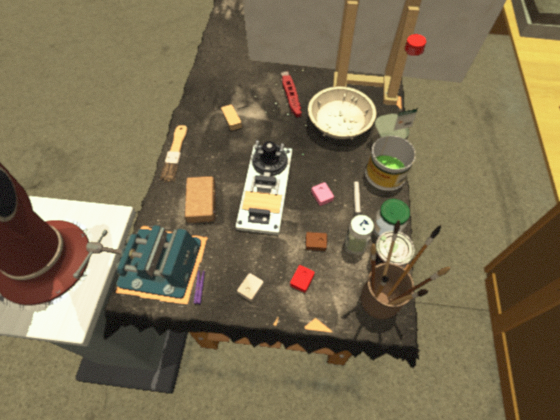

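The tile-shaped candidates are pink (239,192), brown (294,194), red (333,204) and white (349,249) in the top picture. White fits: it is off-white plaster and lies to the right of the clamp. I'll confirm it in a crop.

```bash
cat > h.py <<'E'
import numpy as np, cv2
from scipy.spatial.transform import Rotation as R
from plant import r
def proj(n,p):
    m=r.camera_model(n); c=R.from_quat(m["attitude"]).inv().apply(np.atleast_2d(p)-m["eye"])
    return np.c_[m["cx"]+m["fx"]*c[:,0]/-c[:,2], m["cy"]-m["fy"]*c[:,1]/-c[:,2]]
def pix(n,uv,z):
    m=r.camera_model(n); uv=np.atleast_2d(uv).astype(float)
    d=np.c_[(uv[:,0]-m["cx"])/m["fx"],-(uv[:,1]-m["cy"])/m["fy"],-np.ones(len(uv))]
    d=R.from_quat(m["attitude"]).apply(d); return m["eye"]+d*((z-m["eye"][2])/d[:,2])[:,None]
E
python3 - <<'E'
from h import *
a=cv2.imread("pics/top0.png"); b=cv2.imread("pics/side0.png")
A=cv2.resize(a[220:285,175:375],None,fx=4,fy=4,interpolation=cv2.INTER_CUBIC)
B=cv2.resize(b[135:305,225:325],None,fx=3.2*.6,fy=3.2*.6,interpolation=cv2.INTER_CUBIC)
B=cv2.resize(b[138:303,228:328],None,fx=2,fy=2,interpolation=cv2.INTER_CUBIC)
o=np.zeros((600,800,3),np.uint8); o[:260,:800]=A; o[265:265+330,:200]=B
B2=cv2.resize(b[138:238,230:298],None,fx=3.3,fy=3.3,interpolation=cv2.INTER_CUBIC); o[265:265+B2.shape[0],210:210+B2.shape[1]]=B2
B3=cv2.resize(b[265:305,225:275],None,fx=6,fy=6,interpolation=cv2.INTER_CUBIC); o[265:265+240,480:780]=B3
cv2.imwrite("pics/crop1.png",o)
print(pix("top",(349,249),17),pix("side",(250,285),17))
for n,im in(("top",a),("side",b)):
    hsv=cv2.cvtColor(im,cv2.COLOR_BGR2HSV); m=((hsv[...,2]>150)&(hsv[...,1]<110)).astype(np.uint8)
    c=proj(n,[pix("top",(349,249),17)[0]])[0].astype(int)
    k,l,st,ce=cv2.connectedComponentsWithStats(m)
    for i in range(1,k):
        if st[i,4]>60: print(n,st[i],ce[i].round(1))
E
```

```text
[[462.78060668 -11.09307117  17.        ]] [[462.95584529  -8.51504089  17.        ]]
top [128   5  23  30 182] [137.6  20.5]
top [166   9  22  17 133] [176.9  15.3]
top [ 88  11  33  12 115] [106.1  17.1]
top [63 18 19 11 70] [71.1 22.5]
top [141  25  16  12  71] [148.3  30.4]
top [147  56  43  27 344] [170.5  66.4]
top [193  57  16  26 114] [200.3  68.8]
top [67 64 13 17 78] [73.2 73.5]
top [191  64  25  36 153] [205.8  85.5]
top [90 66 19 13 87] [98.7 72.4]
top [142  70  22  15 115] [151.1  76.6]
top [452  88  24  22 347] [464.9  99.2]
top [ 97  90  18  17 117] [105.2  98.2]
top [140  94  16  13  66] [148.6 100. ]
top [207  96  15  26  61] [215.8 105.1]
top [289  99  35  37 905] [306.3 119.1]
top [476 105  22  13 209] [486.7 111.4]
top [140 110  39  27 838] [158.4 122. ]
top [377 120  33  13  84] [391.3 128.3]
top [257 126  28  13 155] [271.3 133.2]
top [282 136  34  23 443] [294.6 147.9]
top [  92  138   79   76 4665] [131.3 175. ]
top [222 155  37   8 202] [240.3 158.5]
top [309 160  13  16  63] [314.7 168.2]
top [327 165  32  14 227] [343.  171.3]
top [227 181  24  22 314] [238
[... 1728 characters left out ...]
165 150  16  14 179] [172.3 156.6]
side [354 181   7  32 172] [356.7 196.7]
side [312 182  22  20 275] [322.5 191.7]
side [  29  195  104   55 3052] [ 86.6 217.6]
side [351 215  23  21 364] [361.8 224.8]
side [376 215  17  46 494] [383.8 238.6]
side [ 48 226  13  40  83] [ 56.2 245.5]
side [147 228  16  41  83] [154.3 248.4]
side [389 231  26  35 597] [401.8 249.9]
side [279 235  26  22 209] [293.1 245. ]
side [   0  251  116   93 4775] [ 61.  307.7]
side [358 253  11  16  85] [363.4 260.7]
side [237 273  26  26 405] [249.9 285.7]
side [132 279  10  10  69] [136.4 283.1]
side [332 281  16  33 306] [339.6 296.8]
side [163 285  11   9  61] [167.5 289.3]
side [290 293  18  21 198] [299.6 302.5]
```

View pics/crop1.png

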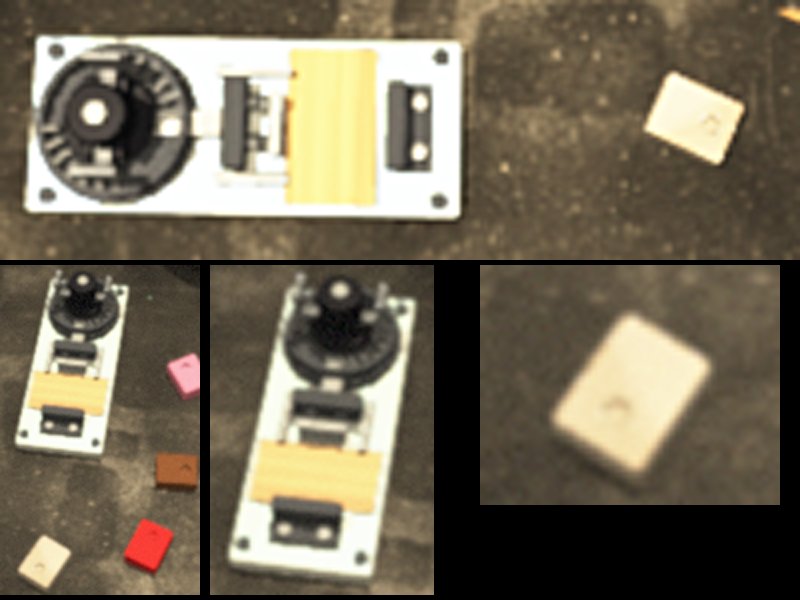

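The crop confirms the white tile with its dimple, at top crop (695,118), which is full-image (349,249). The clamp plate corners and the cap at crop (95,112) are also clear. Next I'll fit the poses.

```bash
python3 - <<'E'
from h import *
from scipy.optimize import least_squares, minimize
a=cv2.imread("pics/top0.png"); b=cv2.imread("pics/side0.png")
# clamp: picks
t=lambda u,v:(175+u/4-.375,220+v/4-.375)
s=lambda u,v:(230+(u-210)/3.3-.35,138+(v-265)/3.3-.35)
C=np.array([[50,145,16],[50,-100,16],[-50,-100,16],[-50,145,16]],float)
T=np.array([t(37,36),t(462,42),t(460,214),t(25,211)]); S=np.array([s(291,277),s(231,553),s(373,572),s(416,297)])
# side view looks from -? choose corner order by fit
def W(p,P): return R.from_euler('z',p[2]).apply(P)+[p[0],p[1],0]
p0=pix("top",T,16).mean(0); print(pix("top",T,16).round(1)); print(pix("side",S,16).round(1))
S=S[[3,2,1,0]]
for nm,vs in(("top",[("top",T)]),("side",[("side",S)]),("both",[("top",T),("side",S)])):
    q=least_squares(lambda p:np.concatenate([(proj(n,W(p,C))-U).ravel() for n,U in vs]),[p0[0],p0[1],0.])
    print(nm,q.x.round(3),q.fun.round(1))
    if nm=="both":
        print("cap",pix("top",[t(95,112)],79),pix("side",[s(341,291)],79),"exp",W(q.x,np.array([[0,95,79]])))
        print("stop back/front top edge", [R.from_euler('z',-q.x[2]).apply(pix("top",[t(u,126)],40)-[q.x[0],q.x[1],0]).round(1) for u in(388,404,432)])
# tile
box=np.array([[x,y,z] for x in(-19.5,19.5) for y in(-24,24) for z in(0,17)])
ms={}
for n,im,c in(("top",a,(349,249)),("side",b,(250,286))):
    g=im.astype(float).max(2); roi=np.zeros(g.shape); roi[c[1]-24:c[1]+24,c[0]-24:c[0]+24]=1
    lo=np.median(g[c[1]-24:c[1]+24,c[0]-24:c[0]+24]); hi=np.median(g[c[1]-5:c[1]+5,c[0]-5:c[0]+5])
    ms[n]=np.clip((g-lo)/(hi-lo),0,1)*roi; ms[n][ms[n]<.4]=0; ms[n][ms[n]>.6]=1; print(n,lo,hi)
def cost(p,vs):
    e=0
    for n in vs:
        h=cv2.convexHull((proj(n,W(p,box))).astype(np.float32))
        im=np.zeros((420,560),np.uint8); cv2.fillConvexPoly(im,np.round((h)*256).astype(np.int32),255,cv2.LINE_AA,8)
        e+=np.abs(im/255.-ms[n]).sum()
    return e
for vs in(["top"],["side"],["top","side"]):
    best=min((minimize(cost,[462,-10,y],(vs,),method="Nelder-Mead",options=dict(initial_simplex=[[462,-10,y],[468,-10,y],[462,-3,y],[462,-10,y+.2]])) for y in np.arange(0,3.1,.4)),key=lambda o:o.fun)
    print(vs,best.x.round(3),best.fun)
E
```

```text
[[509.7 368.7  16. ]
 [506.4 123.4  16. ]
 [408.2 124.7  16. ]
 [409.7 370.4  16. ]]
[[410.7 377.9  16. ]
 [408.2 128.9  16. ]
 [507.3 125.9  16. ]
 [510.7 369.7  16. ]]
top [ 4.58276e+02  2.24311e+02 -1.00000e-02] [-0.  -0.1 -0.2 -0.4 -0.1  0.4  0.3 -0. ]
side [ 4.58966e+02  2.27920e+02 -1.70000e-02] [ 0.4 -0.7  0.1 -0.5 -0.4  0.   0.   1.3]
both [ 4.58658e+02  2.25744e+02 -1.30000e-02] [-0.6 -0.4 -0.7 -0.4 -0.8  0.4 -0.4 -0.4 -0.  -0.1 -0.   0.3 -0.6  0.9
 -0.5  1.9]
cap [[459.29139414 319.20005661  79.        ]] [[460.71655837 316.66893383  79.        ]] exp [[459.90878103 320.73620698  79.        ]]
stop back/front top edge [array([[ -2.2, -60.9,  40. ]]), array([[ -2.1, -69.7,  40. ]]), array([[ -1.9, -85.3,  40. ]])]
top 89.0 253.0
side 95.0 247.0
['top'] [463.966  -9.919   2.561] 93.48079866092777
['side'] [461.394  -6.286   2.509] 153.42807017543856Traceback (most recent call last):
  File "<stdin>", line 34, in <module>
  File "<stdin>", line 34, in <genexpr>
    res = _minimize_neldermead(fun, x0, args, callback, bounds=bounds,
                               **options)
    fxr = func(xr)
    fx = function(np.copy(x), *(wrapper_args + args))
  File "<stdin>", line 29, in cost
  File "h.py", line 5, in proj
    m=r.camera_model(n); c=R.from_quat(m["attitude"]).inv().apply(np.atleast_2d(p)-m["eye"])
ValueError: time passes only in moves, steps and waits
```

```bash
sed -i 's/^def proj/import functools\nM=functools.cache(lambda n:r.camera_model(n))\ndef proj/; s/m=r.camera_model(n)/m=M(n)/' h.py; python3 - <<'E'
from h import *
from scipy.optimize import minimize,least_squares
def W(p,P): return R.from_euler('z',p[2]).apply(P)+[p[0],p[1],0]
box=np.array([[x,y,z] for x in(-19.5,19.5) for y in(-24,24) for z in(0,17)]); top=np.array([[x,y,17] for x,y in((-19.5,-24),(19.5,-24),(19.5,24),(-19.5,24))])
K=4; ms={}; rois={}
for n,c in(("top",(349,249)),("side",(250,286))):
    g=cv2.imread(f"pics/{n}0.png").min(2)[c[1]-20:c[1]+20,c[0]-20:c[0]+20]
    G=cv2.resize(g,None,fx=K,fy=K,interpolation=cv2.INTER_LINEAR)
    th,m=cv2.threshold(G,0,255,cv2.THRESH_OTSU); m=cv2.morphologyEx(m,cv2.MORPH_OPEN,np.ones((9,9)));m=cv2.morphologyEx(m,cv2.MORPH_CLOSE,np.ones((15,15)))
    ms[n]=m; rois[n]=np.array(c)-20
    rc=cv2.minAreaRect(max(cv2.findContours(m,0,2)[0],key=cv2.contourArea)); print(n,th,rc,(m>0).sum())
    bp=(cv2.boxPoints(rc)+.5)/K-.5+rois[n]
    w=pix(n,bp,17); print(w.round(1).tolist(), w.mean(0).round(1),[np.linalg.norm(w[i]-w[i-1]).round(1) for i in range(4)],[np.degrees(np.arctan2(*(w[i]-w[i-1])[[1,0]])).round(1) for i in range(4)])
def cost(p,vs,B):
    e=0
    for n in vs:
        h=cv2.convexHull((((proj(n,W(p,B))-rois[n]+.5)*K-.5)).astype(np.float32))
        im=np.zeros((160,160),np.uint8); cv2.fillConvexPoly(im,np.round(h*256).astype(np.int32),255,cv2.LINE_AA,8)
        e+=np.abs(im/255.-ms[n]/255.).sum()
    return e
for vs in(["top"],["side"],["top","side"]):
  for nm,B in(("box",box),("top",top)):
    best=min((minimize(cost,[462,-10,y],(vs,B),method="Nelder-Mead",options=dict(initial_simplex=[[462,-10,y],[468,-10,y],[462,-3,y],[462,-10,y+.2]],maxiter=150)) for y in np.arange(0,3.1,.5)),key=lambda o:o.fun)
    print(vs,nm,best.x.round(3),best.fun)
E
```

```text
top 130.0 ((78.10026550292969, 81.20942687988281), (84.99983215332031, 65.24174499511719), 24.943904876708984) 5249
[[456.3, 20.9, 17.0], [490.3, 4.3, 17.0], [469.6, -39.3, 17.0], [435.9, -22.4, 17.0]] [463.   -9.1  17. ] [np.float64(47.9), np.float64(37.8), np.float64(48.2), np.float64(37.7)] [np.float64(64.9), np.float64(-26.1), np.float64(-115.3), np.float64(153.4)]
side 123.0 ((81.19229888916016, 79.96153259277344), (70.16957092285156, 91.8028793334961), 33.690067291259766) 6064
[[436.5, -23.2, 17.0], [455.9, 21.5, 17.0], [489.8, 3.7, 17.0], [469.9, -40.0, 17.0]] [463.   -9.5  17. ] [np.float64(37.3), np.float64(48.7), np.float64(38.3), np.float64(48.0)] [np.float64(153.3), np.float64(66.6), np.float64(-27.7), np.float64(-114.6)]
['top'] box [464.35  -10.405   2.626] 1166.1450980392158
['top'] top [463.542  -9.195   2.697] 674.6549019607844
['side'] box [462.666  -5.395   2.873] 1914.592156862745
['side'] top [ 4.6251e+02 -8.7620e+00 -4.4000e-01] 745.2941176470589
['top', 'side'] box [ 4.63476e+02 -8.46600e+00 -3.91000e-01] 3148.2470588235296
['top', 'side'] top [462.992  -9.052   2.696] 1429.3607843137256
```

```bash
cat >> h.py <<'E'
def go(x,y,z,ang):
    """tool-frame shift (m) and turn needed to bring TCP to x,y,z with tool y at world angle ang"""
    s=r.state(); q=R.from_quat(s["ee_rot"]); ty=q.apply([0,1,0]); a=np.arctan2(ty[1],ty[0])
    d=q.inv().apply(np.array([x,y,z])-s["eef_pos"])/1000
    print("t",round(s["time"],2),"pos",s["eef_pos"].round(1),"tooly",a.round(4),"shift",d.round(4),"turn(tool)",round(-((ang-a+np.pi)%(2*np.pi)-np.pi),4),
     "F",s["contact_force"].round(1),"M",s["moment"].round(3),"w",round(s["gripper_width"],1),"gf",round(s["gripper_force"],1),"j7",s["joint_positions"][6].round(2))
E
python3 - <<'E'
from h import *
go(430,-300,230,-.445)
Ci=lambda w:R.from_euler('z',.012).apply(w-np.array([458.6,224.9,0]))
for u in (224,246,268,287): print(u,Ci(pix("top",(175+u/4-.375,220+126/4),39)).round(1))
E
```

```text
t 0.1 pos [ 197.4 -618.6  230.3] tooly -1.2619 shift [ 0.3185 -0.2328  0.0008] turn(tool) -0.8169 F [ 1.1 -0.7 -0.5] M [-0.052  0.027  0.002] w 85.3 gf 0.0 j7 -0.04
224 [[-4.1 31.2 39. ]]
246 [[-4.  18.9 39. ]]
268 [[-3.8  6.7 39. ]]
287 [[-3.7 -3.8 39. ]]
```

>>> apply_moves(rows=[[[0.032,-0.023,0,0],[0.032,-0.023,0,0],[0.032,-0.023,0,0],[0.032,-0.023,0,0],[0.032,-0.023,0,0],[0.032,-0.023,0,0],[0.032,-0.023,0,0],[0.032,-0.023,0,0],[0.032,-0.023,0,0],[0.032,-0.023,0,0]]], claw=-1, force=25)

```text
time: 1.1
eef_pos: [433.0, -301.3, 231.0]
ee_rot: [0.988, 0.154, -0.0, -0.0]
contact_force: [0.6, 0.1, -0.3]
gripper_width: 85.4
gripper_force: 0.0
```

```bash
python3 -c "
from h import *
go(463,-9.3,150,-.445)"
```

```text
t 1.1 pos [ 433.  -301.3  231. ] tooly -1.262 shift [ 0.1174 -0.269   0.0811] turn(tool) -0.817 F [ 0.6  0.1 -0.3] M [-0.051 -0.03   0.015] w 85.4 gf 0.0 j7 -0.73
```

>>> apply_moves(rows=[[[0.0147,-0.0336,0,0],[0.0147,-0.0336,0,0],[0.0147,-0.0336,0,0],[0.0147,-0.0336,0,0],[0.0147,-0.0336,0,0],[0.0147,-0.0336,0,0],[0.0147,-0.0336,0,0],[0.0145,-0.0338,0,0],[0,0,0,-0.13],[0,0,0,-0.13]]])

```text
time: 2.1
eef_pos: [462.3, -9.0, 231.1]
ee_rot: [0.958, 0.285, -0.0, -0.0]
contact_force: [-0.3, -1.3, -0.1]
gripper_width: 85.3
gripper_force: 0.0
```

>>> apply_moves(rows=[[[0,0,0.03,-0.13],[0,0,0.03,-0.13],[0,0,0.03,-0.13],[0,0,0.03,-0.13],[0,0,0,-0.037],[0,0,0,0],[0,0,0,0]]])

```text
time: 2.8
eef_pos: [463.7, -10.8, 112.6]
ee_rot: [0.846, 0.533, 0.001, 0.001]
contact_force: [0.3, -0.0, 0.6]
gripper_width: 85.3
gripper_force: 0.0
```

```bash
python3 -c "
from h import *
go(463,-9.3,4,-.445)"
```

```text
t 2.8 pos [463.7 -10.8 112.6] tooly -0.4469 shift [ 0.0009 -0.0015  0.1086] turn(tool) -0.0019 F [ 0.3 -0.   0.6] M [ 0.008 -0.008  0.006] w 85.3 gf 0.0 j7 -0.75
```

>>> apply_moves(rows=[[[0.001,-0.0015,0.02,0],[0,0,0.02,0],[0,0,0.02,0],[0,0,0.02,0],[0,0,0.015,0],[0,0,0.009,0],[0,0,0.004,0],[0,0,0,0]]])

```text
time: 3.6
eef_pos: [462.2, -9.2, 3.8]
ee_rot: [0.846, 0.534, 0.0, 0.0]
contact_force: [-0.2, 0.6, 0.0]
gripper_width: 85.4
gripper_force: 0.0
```

>>> apply_moves(rows=[[[0,0,0,0],[0,0,0,0],[0,0,0,0],[0,0,0,0],[0,0,0,0],[0,0,0,0],[0,0,0,0],[0,0,0,0]]], claw=0.6, force=22)

```text
time: 4.4
eef_pos: [461.9, -9.4, 3.9]
ee_rot: [0.846, 0.534, 0.0, 0.0]
contact_force: [0.0, -0.5, 4.7]
gripper_width: 37.9
gripper_force: 22.7
```

```bash
python3 -c "
from h import *
go(463,-9.3,80,-.445)"
```

```text
t 4.4 pos [461.9  -9.4   3.9] tooly -0.4452 shift [ 0.0006  0.001  -0.0761] turn(tool) -0.0002 F [ 0.  -0.5  4.7] M [ 0.001  0.19  -0.009] w 37.9 gf 22.7 j7 -0.84
```

>>> apply_moves(rows=[[[0,0,-0.01,0],[0,0,-0.02,0],[0,0,-0.025,0],[0,0,-0.025,-0.1],[0,0,-0.02,-0.11],[0,0,0,-0.11],[0,0,0,-0.113],[0,0,0,0],[0,0,0,0]]])

```text
time: 5.3
eef_pos: [461.4, -9.5, 103.5]
ee_rot: [0.712, 0.702, -0.0, -0.0]
contact_force: [-0.5, 0.2, -0.0]
gripper_width: 37.8
gripper_force: 22.4
```

```bash
python3 -c "
from h import *
go(458.3,195.5,100,-.012)"
```

```text
t 5.3 pos [461.4  -9.5 103.5] tooly -0.0145 shift [ 0.2049 -0.0061  0.0035] turn(tool) -0.0025 F [-0.5  0.2 -0. ] M [-0.041 -0.002  0.006] w 37.8 gf 22.4 j7 -0.45
```

>>> apply_moves(rows=[[[0.02,-0.001,0,0],[0.03,-0.001,0,0],[0.03,-0.001,0,0],[0.03,-0.001,0,0],[0.03,-0.001,0,0],[0.03,-0.001,0,0],[0.025,0,0,0],[0.01,0,0,0],[0,0,0,0],[0,0,0,0]]])

```text
time: 6.3
eef_pos: [458.0, 194.0, 103.0]
ee_rot: [0.712, 0.702, -0.001, 0.0]
contact_force: [0.5, -0.1, -1.1]
gripper_width: 37.9
gripper_force: 22.4
```

```bash
python3 -c "
from h import *
go(458.3,195.5,24,-.012)
a=[cv2.resize(r.capture(n)[s][:,:,::-1],(400,400),interpolation=cv2.INTER_CUBIC) for n,s in (('top',np.s_[190:310,180:300]),('side',np.s_[135:255,210:330]))]
cv2.imwrite('pics/p2.png',np.hstack(a))"
```

```text
t 6.3 pos [458. 194. 103.] tooly -0.0138 shift [0.0017 0.0004 0.079 ] turn(tool) -0.0018 F [ 0.5 -0.1 -1.1] M [-0.007  0.019  0.02 ] w 37.9 gf 22.4 j7 -0.83
```

View pics/p2.png

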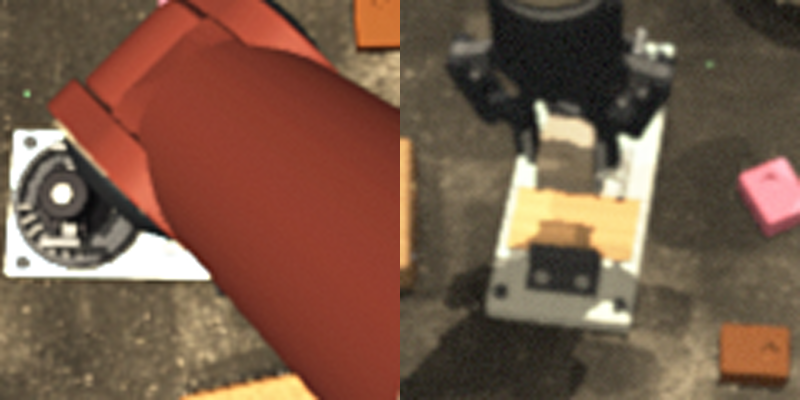

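The tile is level in the jaws, above the bed: side crop (568,130), bed (575,220). Now I'll lower it.

>>> apply_moves(rows=[[[0.0015,0.0004,0.01,0],[0,0,0.02,0],[0,0,0.018,0],[0,0,0.012,0],[0,0,0.008,0],[0,0,0.005,0],[0,0,0.0025,0],[0,0,0,0],[0,0,0,0]]])

```text
time: 7.3
eef_pos: [458.9, 197.4, 28.3]
ee_rot: [0.711, 0.703, 0.001, 0.0]
contact_force: [0.3, 0.2, -0.5]
gripper_width: 38.3
gripper_force: 22.4
```

```bash
python3 -c "
from h import *
go(458.3,195.5,24,-.012)"
```

```text
t 7.3 pos [458.9 197.4  28.3] tooly -0.012 shift [-0.0019 -0.0006  0.0043] turn(tool) 0.0 F [ 0.3  0.2 -0.5] M [0.03  0.075 0.012] w 38.3 gf 22.4 j7 -0.9
```

>>> apply_moves(rows=[[[-0.0018,-0.0005,0.001,0],[0,0,0.0015,0],[0,0,0.001,0],[0,0,0.001,0],[0,0,0.0005,0],[0,0,0,0]]])

```text
time: 7.9
eef_pos: [458.0, 195.4, 22.9]
ee_rot: [0.711, 0.703, 0.0, 0.0]
contact_force: [-0.7, -0.8, 0.8]
gripper_width: 37.8
gripper_force: 22.5
```

```bash
python3 -c "
from h import *
go(458.3,195.5,24,-.012)"
```

```text
t 7.9 pos [458.  195.4  22.9] tooly -0.0119 shift [ 0.0001  0.0003 -0.0011] turn(tool) 0.0001 F [-0.7 -0.8  0.8] M [-0.089  0.019  0.038] w 37.8 gf 22.5 j7 -0.91
```

>>> apply_moves(rows=[[[0,0,0.0005,0],[0,0,0,0],[0,0,0,0]]])

```text
time: 8.2
eef_pos: [458.0, 195.4, 22.9]
ee_rot: [0.711, 0.703, 0.0, 0.0]
contact_force: [-1.4, -0.2, 5.5]
gripper_width: 37.8
gripper_force: 23.0
```

>>> apply_moves(rows=[[[0,0,0,0],[0,0,0,0],[0,0,0,0],[0,0,0,0],[0,0,-0.015,0],[0,0,-0.03,0],[0,0,-0.03,0],[0,0,-0.03,0],[-0.04,0,-0.005,0],[-0.04,0,0,0]]], claw=-1)

```text
time: 9.2
eef_pos: [458.1, 116.1, 133.9]
ee_rot: [0.71, 0.704, 0.002, 0.001]
contact_force: [0.2, -1.4, -0.8]
gripper_width: 85.4
gripper_force: 0.0
```

>>> apply_moves(rows=[[[-0.04,0,0,0],[-0.04,0,0,0],[-0.04,0,0,0],[-0.02,0,0,0],[0,0,0,0]]])

```text
time: 9.7
eef_pos: [454.8, -28.6, 132.0]
ee_rot: [0.714, 0.7, -0.001, 0.0]
contact_force: [-0.3, 1.2, -0.8]
gripper_width: 85.5
gripper_force: 0.0
```

```bash
python3 -c "
from h import *
go(459.8,319.5,135,-.012)
a=[cv2.resize(r.capture(n)[s][:,:,::-1],(400,400),interpolation=cv2.INTER_CUBIC) for n,s in (('top',np.s_[200:300,180:280]),('side',np.s_[135:235,220:320]))]
cv2.imwrite('pics/p3.png',np.hstack(a))"
```

```text
t 9.7 pos [454.8 -28.6 132. ] tooly -0.0194 shift [ 0.3481 -0.0018 -0.0037] turn(tool) -0.0074 F [-0.3  1.2 -0.8] M [0.071 0.065 0.011] w 85.5 gf 0.0 j7 -0.38
```

View pics/p3.png

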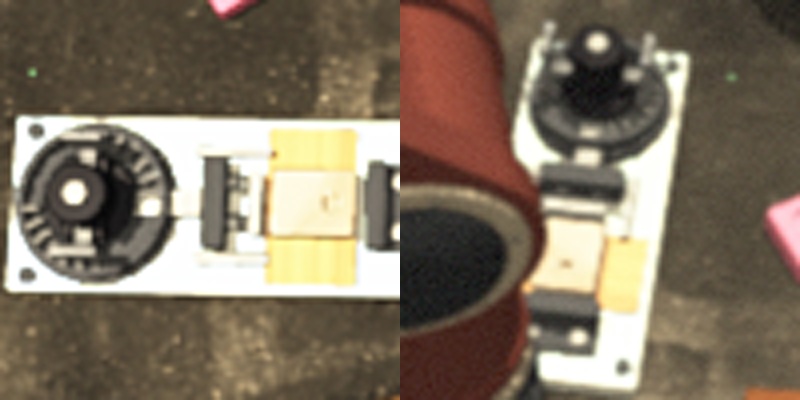

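The tile lies flat and square at top crop (313,204), with gaps to the pad (264) and the stop (366). Next is the knob, whose cap is at top crop (75,191) and side crop (597,40).

>>> apply_moves(rows=[[[0.03,0,0,-0.007],[0.04,0,0,0],[0.04,0,0,0],[0.04,0,0,0],[0.04,0,0,0],[0.04,0,0,0],[0.04,0,0,0],[0.04,0,0,0],[0.03,0,0,0],[0.008,0,0,0]]])

```text
time: 10.8
eef_pos: [454.3, 330.8, 132.8]
ee_rot: [0.705, 0.709, 0.002, -0.002]
contact_force: [-0.7, 0.5, 1.4]
gripper_width: 84.9
gripper_force: 0.0
```

>>> apply_moves(rows=[[[0,0,0,0],[0,0,0,0],[0,0,0,0]]])

```text
time: 11.1
eef_pos: [457.6, 321.4, 132.1]
ee_rot: [0.71, 0.705, -0.001, 0.001]
contact_force: [-0.3, -0.3, -0.1]
gripper_width: 85.4
gripper_force: 0.0
```

```bash
python3 -c "
from h import *
print(pix('top',[(180+75/4-.375,200+191/4-.375)],79),pix('side',[(220+197/4-.375,135+42/4-.375)],79))
go(459.8,319.2,41,-.012)"
```

```text
[[459.82314764 319.22328611  79.        ]] [[459.43419811 317.7576457   79.        ]]
t 11.1 pos [457.6 321.4 132.1] tooly -0.0071 shift [-0.002   0.0023  0.0911] turn(tool) 0.0049 F [-0.3 -0.3 -0.1] M [-0.031 -0.006  0.027] w 85.4 gf 0.0 j7 -0.97
```

>>> apply_moves(rows=[[[-0.002,0.0022,0.01,0],[0,0,0.02,0],[0,0,0.02,0],[0,0,0.018,0],[0,0,0.013,0],[0,0,0.007,0],[0,0,0.003,0],[0,0,0,0],[0,0,0,0]]])

```text
time: 12.0
eef_pos: [459.9, 321.8, 42.0]
ee_rot: [0.709, 0.705, 0.001, 0.0]
contact_force: [0.1, 1.1, 0.5]
gripper_width: 85.4
gripper_force: 0.0
```

```bash
python3 -c "
from h import *
go(459.8,319.2,41,-.012)"
```

```text
t 12.0 pos [459.9 321.8  42. ] tooly -0.005 shift [-0.0026 -0.0001  0.001 ] turn(tool) 0.007 F [0.1 1.1 0.5] M [ 0.012 -0.03  -0.038] w 85.4 gf 0.0 j7 -1.04
```

>>> apply_moves(rows=[[[-0.0025,0,0.001,0.007],[0,0,0,0],[0,0,0,0]]])

```text
time: 12.3
eef_pos: [459.7, 318.8, 40.6]
ee_rot: [0.711, 0.703, 0.0, 0.0]
contact_force: [0.4, -0.3, 0.0]
gripper_width: 85.4
gripper_force: 0.0
```

>>> apply_moves(rows=[[[0,0,0,0],[0,0,0,0],[0,0,0,0],[0,0,0,0],[0,0,0,0],[0,0,0,0],[0,0,0,0]]], claw=0.2, force=35)

```text
time: 13.0
eef_pos: [459.1, 319.3, 42.3]
ee_rot: [0.711, 0.703, 0.0, 0.0]
contact_force: [-3.3, -1.8, 13.0]
gripper_width: 51.6
gripper_force: 35.9
```

```bash
python3 -c "
from h import *
go(459.8,319.2,41,-.012)"
```

```text
t 13.0 pos [459.1 319.3  42.3] tooly -0.0117 shift [-0.0001  0.0007  0.0013] turn(tool) 0.0003 F [-3.3 -1.8 13. ] M [-0.43   0.755 -0.034] w 51.6 gf 35.9 j7 -1.04
```

>>> apply_moves(rows=[[[0,0.0003,-0.0015,0],[0,0,0,0.03],[0,0,0,0.06],[0,0,0,0.06],[0,0,0,0.06],[0,0,0,0.06],[0,0,0,0.03],[0,0,0,0],[0,0,0,0]]])

```text
time: 13.9
eef_pos: [459.0, 319.3, 42.5]
ee_rot: [0.808, 0.589, -0.0, -0.0]
contact_force: [-3.3, -0.3, 6.4]
gripper_width: 51.7
gripper_force: 39.7
```

```bash
python3 -c "
from h import *
go(459.8,319.2,41,-.012)"
```

```text
t 13.9 pos [459.  319.3  42.5] tooly -0.3123 shift [0.0002 0.0008 0.0015] turn(tool) -0.3003 F [-3.3 -0.3  6.4] M [-0.135  0.654 -0.012] w 51.7 gf 39.7 j7 -1.25
```

>>> apply_moves(rows=[[[0,0,0,0.05],[0,0,0,0.05],[0,0,0,0.05],[0,0,0,0.05],[0,0,0,0],[0,0,0,0]]])

```text
time: 14.5
eef_pos: [458.8, 319.4, 42.5]
ee_rot: [0.863, 0.505, -0.0, -0.0]
contact_force: [-3.5, -0.8, 7.4]
gripper_width: 51.2
gripper_force: 39.8
```

```bash
python3 -c "
from h import *
go(459.8,319.2,41,-.012)"
```

```text
t 14.5 pos [458.8 319.4  42.5] tooly -0.5121 shift [0.0003 0.001  0.0015] turn(tool) -0.5001 F [-3.5 -0.8  7.4] M [-0.073  0.565 -0.031] w 51.2 gf 39.8 j7 -1.39
```

>>> apply_moves(rows=[[[0,0,0,0.05],[0,0,0,0.05],[0,0,0,0.05],[0,0,0,0],[0,0,0,0]]])

```text
time: 15.0
eef_pos: [458.7, 319.4, 42.5]
ee_rot: [0.899, 0.439, -0.001, -0.0]
contact_force: [-2.5, -0.1, 7.7]
gripper_width: 51.4
gripper_force: 39.8
```

```bash
python3 -c "
from h import *
go(459.8,319.2,41,-.012)"
```

```text
t 15.0 pos [458.7 319.4  42.5] tooly -0.662 shift [0.0005 0.001  0.0015] turn(tool) -0.65 F [-2.5 -0.1  7.7] M [-0.105  0.647  0.014] w 51.4 gf 39.8 j7 -1.5
```

>>> apply_moves(rows=[[[0,0,0,0.04],[0,0,0,0.04],[0,0,0,0.04],[0,0,0,0.04],[0,0,0,0.04],[0,0,0,0],[0,0,0,0]]])

```text
time: 15.7
eef_pos: [458.6, 319.5, 42.5]
ee_rot: [0.938, 0.347, -0.001, -0.0]
contact_force: [-4.1, -0.3, 7.9]
gripper_width: 51.3
gripper_force: 39.8
```

```bash
python3 -c "
from h import *
go(459.8,319.2,41,-.012)"
```

```text
t 15.7 pos [458.6 319.5  42.5] tooly -0.8612 shift [0.0007 0.001  0.0015] turn(tool) -0.8492 F [-4.1 -0.3  7.9] M [-0.106  0.729  0.092] w 51.3 gf 39.8 j7 -1.63
```

>>> apply_moves(rows=[[[0,0,0,0.04],[0,0,0,0.04],[0,0,0,0.04],[0,0,0,0],[0,0,0,0]]])

```text
time: 16.2
eef_pos: [458.6, 319.6, 42.5]
ee_rot: [0.957, 0.291, -0.001, -0.0]
contact_force: [-3.7, -0.0, 7.9]
gripper_width: 51.5
gripper_force: 39.8
```

```bash
python3 -c "
from h import *
go(459.8,319.2,41,-.012)"
```

```text
t 16.2 pos [458.6 319.6  42.5] tooly -0.9808 shift [0.0008 0.001  0.0015] turn(tool) -0.9688 F [-3.7 -0.   7.9] M [-0.039  0.678  0.125] w 51.5 gf 39.8 j7 -1.71
```

>>> apply_moves(rows=[[[0,0,0,0.04],[0,0,0,0.04],[0,0,0,0.04],[0,0,0,0.03],[0,0,0,0],[0,0,0,0]]])

```text
time: 16.8
eef_pos: [458.5, 319.7, 42.5]
ee_rot: [0.976, 0.219, -0.001, -0.0]
contact_force: [-3.3, -0.4, 7.9]
gripper_width: 51.3
gripper_force: 39.8
```

```bash
python3 -c "
from h import *
go(459.8,319.2,41,-.012)"
```

```text
t 16.8 pos [458.5 319.7  42.5] tooly -1.1301 shift [0.001  0.001  0.0015] turn(tool) -1.1181 F [-3.3 -0.4  7.9] M [-0.05   0.683  0.178] w 51.3 gf 39.8 j7 -1.82
```

>>> apply_moves(rows=[[[0,0,0,0.04],[0,0,0,0.04],[0,0,0,0.02],[0,0,0,0],[0,0,0,0]]])

```text
time: 17.3
eef_pos: [458.5, 319.7, 42.5]
ee_rot: [0.985, 0.17, -0.001, -0.0]
contact_force: [-3.3, -0.0, 7.1]
gripper_width: 51.6
gripper_force: 39.8
```

```bash
python3 -c "
from h import *
go(459.8,319.2,41,-.012)"
```

```text
t 17.3 pos [458.5 319.7  42.5] tooly -1.2297 shift [0.0011 0.0009 0.0015] turn(tool) -1.2177 F [-3.3 -0.   7.1] M [-0.013  0.701  0.259] w 51.6 gf 39.8 j7 -1.88
```

>>> apply_moves(rows=[[[0,0,0,0.03],[0,0,0,0.03],[0,0,0,0.02],[0,0,0,0.015],[0,0,0,0],[0,0,0,0]]])

```text
time: 17.9
eef_pos: [458.5, 319.8, 42.5]
ee_rot: [0.992, 0.123, -0.001, -0.0]
contact_force: [-3.5, -0.6, 8.3]
gripper_width: 51.3
gripper_force: 39.8
```

```bash
python3 -c "
from h import *
go(459.8,319.2,41,-.012)"
```

```text
t 17.9 pos [458.5 319.8  42.5] tooly -1.3243 shift [0.0011 0.0009 0.0015] turn(tool) -1.3123 F [-3.5 -0.6  8.3] M [-0.031  0.647  0.351] w 51.3 gf 39.8 j7 -1.95
```

>>> apply_moves(rows=[[[0,0,0,0.012],[0,0,0,0],[0,0,0,0]]])

```text
time: 18.2
eef_pos: [458.5, 319.8, 42.5]
ee_rot: [0.993, 0.117, -0.001, -0.0]
contact_force: [-3.7, 0.8, 8.1]
gripper_width: 51.6
gripper_force: 39.8
```

```bash
python3 -c "
from h import *
go(459.8,319.2,41,-.012)"
```

```text
t 18.2 pos [458.5 319.8  42.5] tooly -1.3363 shift [0.0012 0.0009 0.0015] turn(tool) -1.3243 F [-3.7  0.8  8.1] M [-0.02   0.665  0.311] w 51.6 gf 39.8 j7 -1.96
```

>>> apply_moves(rows=[[[0,0,0,0],[0,0,0,0],[0,0,0,0],[0,0,0,0],[0,0,0,0],[0,0,0,0]]], claw=-1)

```text
time: 18.8
eef_pos: [460.2, 318.8, 42.0]
ee_rot: [0.993, 0.115, 0.0, -0.0]
contact_force: [0.3, -0.7, -0.1]
gripper_width: 85.4
gripper_force: 0.0
```

>>> apply_moves(rows=[[[0,0,-0.015,0],[0,0,-0.03,0],[0,0,-0.03,0],[0,0,-0.03,0],[0,0,-0.03,0],[0,0,-0.03,0],[0,0,0,0]]])

```text
time: 19.5
eef_pos: [462.3, 320.4, 211.5]
ee_rot: [0.993, 0.115, 0.004, -0.003]
contact_force: [0.3, 0.0, -0.5]
gripper_width: 85.2
gripper_force: 0.0
```

```bash
python3 -c "
from h import *
go(420,-100,210,-1.3)"
```

```text
t 19.5 pos [462.3 320.4 211.5] tooly -1.3394 shift [-0.1376  0.3995 -0.0014] turn(tool) -0.0394 F [ 0.3  0.  -0.5] M [ 0.036 -0.079 -0.002] w 85.2 gf 0.0 j7 -1.96
```

>>> apply_moves(rows=[[[-0.01,0.03,0,0],[-0.014,0.04,0,0],[-0.014,0.04,0,0],[-0.014,0.04,0,0],[-0.014,0.04,0,0],[-0.014,0.04,0,0],[-0.014,0.04,0,0],[-0.014,0.04,0,0],[-0.01,0.03,0,0],[0,0,0,0]]])

```text
time: 20.5
eef_pos: [421.8, -44.3, 206.5]
ee_rot: [0.994, 0.111, -0.001, 0.001]
contact_force: [-0.2, 0.8, 0.4]
gripper_width: 85.6
gripper_force: 0.0
```

```bash
python3 -c "
from h import *
a=[cv2.resize(r.capture(n)[s][:,:,::-1],(400,400),interpolation=cv2.INTER_CUBIC) for n,s in (('top',np.s_[205:295,180:270]),('side',np.s_[135:225,230:320]))]
cv2.imwrite('pics/p4.png',np.hstack(a))
c=np.array([459.5,319.3,78])
for ang in(-.012-1.04,-.012-1.3):
  d=np.array([np.cos(ang),np.sin(ang),0])
  for off in(33,26.5): print(ang,off,((proj('top',[c+d*off,c-d*off])-[180,205])*400/90).round(0).tolist())
"
```

```text
-1.052 33 [[143.0, 155.0], [20.0, 223.0]]
-1.052 26.5 [[131.0, 162.0], [32.0, 217.0]]
-1.312 33 [[149.0, 172.0], [14.0, 207.0]]
-1.312 26.5 [[136.0, 175.0], [28.0, 203.0]]
```

View pics/p4.png

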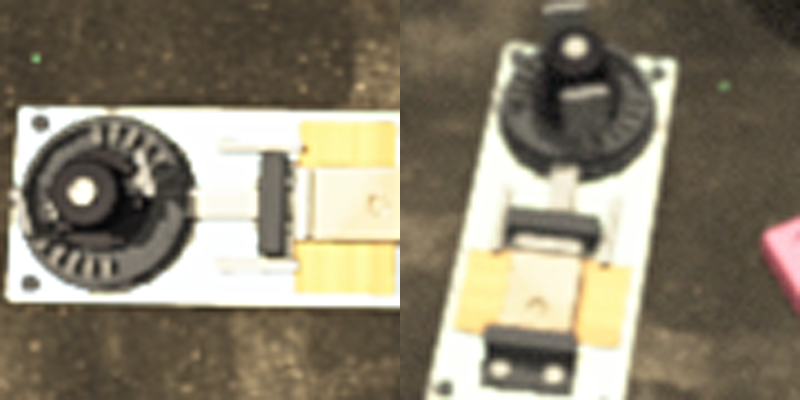

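The tile sits tight between the pad and the stop. The tabs show at top crop (143,172) and (17,205). That matches 1.30 rad with both fully out: about 126 px apart, against 125 expected for out and about 111 for half out. Nothing is touching the scene, so I'm handing in.

```bash
python3 -c "
from plant import r
print(r.finish_job())"
```

```text
the job is handed in; nothing more can be done
None
```

The white tile lies flat in the clamp and the knob is locked at about 1.30 rad with both tabs out, holding the tile at roughly 22 N by feel; I handed the job in at about 21 s and the script gave no verdict.

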